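# Find the full tack tin by its weight and put it away in the rack

## Robot

A 7-joint arm with a two-finger parallel gripper is mounted at the origin on the work surface. World frame = base frame: x ahead of the robot, y to its left, z up, the work surface at z = 0. Lengths are in m, angles in degrees, forces in N, time in s.
With the tool pointing down it reaches from about 0.4 to 0.9 m from the base axis. Payload 5.6 kg.
Tool frame: the origin (TCP) lies where the fingers leave the gripper's body, on its centre line; the fingertips stand 88 mm ahead of it and the grasp point (between the pads) lies 69 mm ahead of it; z points along the fingers, y is the line along which they close (so a half turn about z gives the same grasp; the last joint's range is limited). The gripper opens to 92 mm and grips with 3 to 60 N. Pads are 20 mm wide; open, the fingers measure 128 mm over their backs; the gripper's body (75 mm by 189 mm) begins 69 mm behind the grasp point.
Start: joints at [69.958, 26.786, -0.665, 91.828, 0.344, 61.387, -3.226], TCP at [0.196, -0.62, 0.303] pointing down, gripper open.
Joint ranges: [-144.91, 144.91], [-17.63, 115.5], [-89.93, 88.59], [15.96, 139.68], [-74.01, 254.01], [8.47, 105.57], [-167.45, 167.45]. Speed limits (degrees/s): [147.25, 147.25, 180, 180, 180, 180, 180].

## Interface

Orientations are given as [roll, pitch, yaw] about the fixed x, y, z axes, in that order (R = Rz(yaw) Ry(pitch) Rx(roll)).
In Python, from cell import readout, vision, job gives the robot as it stands.
- The arm moves only by the tool arm_command, never from a script. Its argument "rows" is one flat list of numbers, 7 for each row, row after row: the opening, from -1 (shut) to 1 (fully open), so that 0 is half open, then the shift along the tool's x, y, z in mm, then the turn, a rotation vector about the tool's x, y, z in rad. In form: [grip, dx, dy, dz, wx, wy, wz, grip, dx, dy, dz, wx, wy, wz, ...]. A call has 1 to 10 rows; each row shifts and turns the commanded pose from where the row before left it, along the tool's axes as they then stand; what a row does not reach is not made up. A row lasts 1/12 s, in which the tool goes at most 41.7 mm and 7.16 degrees, less where a joint would pass 70% of its speed; a pose out of reach is approached as far as the arm can. A call is refused whole if a number of a shift passes 41.7 or a number of a turn 0.125, either way. A call with a gripper value outside its range is refused whole. The fingers move at their own pace and stop on an object; "force" is the grip in N (left out, the last holds). Time passes only in rows, so rows that do not move let the fingers close. It gives the time, the measured TCP pose, the force, the opening and the grip force at its end, in the units of the state.
- readout.read_state(): the state, without advancing time (a new reading comes with each control period).
- vision.read_camera(name): name is "side" or "top"; returns a dict with "image" (420x560x3 uint8, red, green, blue), "range_z" (420x560 float32, m along the optical axis (not along the pixel's ray), 0 where there is no reading), "fx", "fy", "cx", "cy" (pixels), "dist_coeffs" ([k1, k2, p1, p2, k3] as OpenCV has them; the pictures are not rectified), "rvec" (rotation vector, rad) and "tvec" (3), from world to camera coordinates, as OpenCV has them. Camera axes: x right, y down, z forward; pixel columns grow to the right and rows downward; lengths in m; the calibration is good to about 2 mm. A picture is of the moment at which its call begins.
- job.hand_in(): hands the job in; it is judged then, once.
Trained networks look in the newest picture that a camera, given by its name, has taken for a name from the list of things; names that differ only in an ending like _2 or _b are one class to them, and where a whole thing is asked for, a point or a joint stands for the part that bears it (a point fixed in the world has none). Each returns a list of dicts, best first, with "conf" (0 to 1); they miss things now and then, are a little off and sometimes report something else, mostly with a low value. They report only what shows in the picture. A call takes as long as a camera call. They do not tell look-alikes from the thing itself.
- vision.masks_of(camera, target): "mask" (420x560 bool, what is visible of it) and "xy" ([column, row] in pixels, amid what is visible of it).
The state is a dict: "t": time; "qpos": joint angles; "joint_velocities": joint speeds; "joint_torque": joint torques, N m; "tool_pos": TCP position; "tcp_rot": TCP orientation; "force": force on the tool from outside, world axes, zero at the start; "wrist_torque": the same for the moment, N m; "gripper_width": finger opening in m; "gripper_force": force on a finger pad.
Only numpy, scipy, OpenCV 4.12 (cv2) and the standard library are available. Lean on these libraries where they do the work, as an engineer would, in place of code of your own. Each camera call takes 0.05 s, during which the arm holds its last target. There are 200 camera calls.

## Task

Four green tack tins on the shoemaker's bench look alike, but only one is full; the others are nearly empty. Lift them one at a time to feel which one is heavy, standing each nearly empty one upright again where it was, and put the full one down into the empty place in the tin rack, flat on the card between its neighbours. Leave the blue tins and everything else on the bench undisturbed, and do not tip any tin over.

Things in the scene. Friction and masses are not known exactly. Their poses are not given: they have to be found in the camera images.
- tin_a: One of four closed tins that look alike (green sides, steel lid and foot, pale labels), loose on the bench: 60 (x) x 44 (y) x 58 (z) mm, flat sides; the lowest 6 mm are a foot set in 2 mm all round. Any one may be the full one: 0.47 to 0.61 kg in all, nearly empty ones 0.14 to 0.18 kg; contents can shift 2 mm. Origin: centre of the underside, z up; it stands on the bench (z = 0).
- tin_b: One of four closed tins that look alike (green sides, steel lid and foot, pale labels), loose on the bench: 60 (x) x 44 (y) x 58 (z) mm, flat sides; the lowest 6 mm are a foot set in 2 mm all round. Any one may be the full one: 0.47 to 0.61 kg in all, nearly empty ones 0.14 to 0.18 kg; contents can shift 2 mm. Origin: centre of the underside, z up; it stands on the bench (z = 0).
- tin_c: One of four closed tins that look alike (green sides, steel lid and foot, pale labels), loose on the bench: 60 (x) x 44 (y) x 58 (z) mm, flat sides; the lowest 6 mm are a foot set in 2 mm all round. Any one may be the full one: 0.47 to 0.61 kg in all, nearly empty ones 0.14 to 0.18 kg; contents can shift 2 mm. Origin: centre of the underside, z up; it stands on the bench (z = 0).
- tin_d: One of four closed tins that look alike (green sides, steel lid and foot, pale labels), loose on the bench: 60 (x) x 44 (y) x 58 (z) mm, flat sides; the lowest 6 mm are a foot set in 2 mm all round. Any one may be the full one: 0.47 to 0.61 kg in all, nearly empty ones 0.14 to 0.18 kg; contents can shift 2 mm. Origin: centre of the underside, z up; it stands on the bench (z = 0).
- card: Pale card 50 (x) x 36 (y) x 1.5 mm fixed on the rack floor, marking the middle of the one empty place. Origin: centre of its underside, 4 mm above the bench; x across the rack, y along the row. A tin put away stands on the card, underside 1.5 mm above this origin, its 44 mm along the row, either way round. The opening between the neighbours (blue tins or an end wall) is about 48 mm along the row.
- rack: Plywood rack fixed to the bench, four 46 mm places in a row along y, centred at y = -69, -23, 23, 69 mm; one is empty (any), three hold blue tins. Floor 90 (x) x 196 (y) mm, 4 mm thick; end walls 6 mm thick, tops 40 mm above the bench; low lips along both long sides, tops 9 mm above the bench, 66 mm apart, open above them for fingers. Origin: centre of its underside.
- stock_p: One of three stock tins with blue sides in the rack, loose, of the same size and shape as the green ones, 0.45 kg: origin at the centre of the underside, axes as the rack's. Must stay where it is.
- stock_q: One of three stock tins with blue sides in the rack, loose, of the same size and shape as the green ones, 0.45 kg: origin at the centre of the underside, axes as the rack's. Must stay where it is.
- stock_r: One of three stock tins with blue sides in the rack, loose, of the same size and shape as the green ones, 0.45 kg: origin at the centre of the underside, axes as the rack's. Must stay where it is.
- shoe_last: Bystander: blue plastic shoe last, about 230 x 74 x 97 mm, loose beyond the tins; long axis x, toe to -x; origin under its middle.
- hammer: Bystander: shoemaker's hammer lying on the bench, loose; origin on the bench beneath it, x along the handle.
- glue: Bystander: amber glue bottle, 56 mm across, 120 mm tall, loose; origin at the centre of its underside.
Things that resemble listed ones, but are neither listed nor needed, are in the scene too. Leave any orange look-alike of the tin_b alone.

How it is judged:
By the outcome, as a careful person would: the job done as asked, in the order asked, and still so for the second after the job is handed in, with the robot touching nothing.
It also fails if it takes over 64 s, if anything falls off the work surface, if the arm or the gripper's body presses on something with over 40 N, if the wrist force passes 120 N, or if a joint passes its speed limit or range.

## Working session

There is one attempt and no reset: what is moved stays moved. The work goes in short steps, Python scripts to look and compute and a tool call to move; the robot and the scene stay as the last step left them, time stands still between calls to the robot, and variables do not carry over. Pictures are saved under pics/ and viewed, at most 10 in all, crops included, and the job is handed in when it is done.

Besides the shell and the picture viewer there is one more tool, called after "Call:" as name(argument=value, ...) on one line, values as JSON. arm_command: Moves the arm, as the interface text tells. Its arguments: {"type":"object","properties":{"rows":{"type":"array","items":{"type":"number"}},"force":{"type":"number"}},"required":["rows"]}

```bash
ls; mkdir -p pics; cat > h.py <<'E'
import numpy as np,cv2
from cell import readout,vision,job
def pts(c):
    """world xyz for each pixel"""
    H,W=c["range_z"].shape
    K=np.array([[c["fx"],0,c["cx"]],[0,c["fy"],c["cy"]],[0,0,1.]])
    u,v=np.meshgrid(np.arange(W),np.arange(H))
    n=cv2.undistortPoints(np.stack([u,v],-1).reshape(-1,1,2).astype(float),K,np.array(c["dist_coeffs"],float)).reshape(H,W,2)
    z=c["range_z"][...,None]
    P=np.concatenate([n*z,z],-1)
    R=cv2.Rodrigues(np.array(c["rvec"],float))[0]
    P=(P-np.array(c["tvec"]).ravel())@R
    P[c["range_z"]==0]=np.nan
    return P
E
python3 - <<'E'
from h import *
for n in("top","side"):
    c=vision.read_camera(n); cv2.imwrite(f"pics/{n}0.png",c["image"][...,::-1])
    P=pts(c)
    for t in("tin_a","stock_p","card","rack"):
        for m in vision.masks_of(n,t):
            q=P[m["mask"]]; print(n,t,round(m["conf"],2),np.round(m["xy"]),m["mask"].sum(),np.round(np.nanmedian(q,0),3),np.round(np.nanmax(q[:,2]),3))
print(readout.read_state())
E
```

```text
pics
top tin_a 0.92 [408. 214.] 666 [ 0.601 -0.348  0.058] 0.064
top tin_a 0.91 [318. 271.] 550 [ 0.485 -0.143  0.059] 0.063
top tin_a 0.9 [450. 261.] 835 [ 0.502 -0.436  0.058] 0.063
top tin_a 0.73 [276. 272.] 551 [ 0.48  -0.053  0.059] 0.063
top tin_a 0.7 [370. 245.] 657 [ 0.543 -0.263  0.059] 0.064
top tin_a 0.6 [404. 275.] 719 [ 0.472 -0.339  0.058] 0.064
top stock_p 0.79 [186. 233.] 646 [0.573 0.157 0.063] 0.068
top stock_p 0.75 [127. 231.] 806 [0.583 0.288 0.062] 0.068
top card 0.72 [146. 230.] 218 [0.586 0.259 0.006] 0.066
top rack 0.79 [154. 245.] 944 [0.551 0.24  0.008] 0.065
side tin_a 0.95 [274. 254.] 1201 [ 0.582 -0.165  0.048] 0.065
side tin_a 0.94 [225. 268.] 1148 [ 0.481 -0.16   0.053] 0.064
side tin_a 0.93 [209. 242.] 919 [ 0.473 -0.069  0.054] 0.064
side tin_a 0.93 [288. 398.] 1963 [ 0.498 -0.452  0.059] 0.064
side tin_a 0.92 [274. 304.] 1473 [ 0.541 -0.285  0.053] 0.064
side tin_a 0.87 [248. 352.] 1720 [ 0.469 -0.362  0.058] 0.065
side tin_a 0.73 [325. 332.] 1648 [ 0.595 -0.364  0.056] 0.064
side stock_p 0.76 [226. 174.] 471 [0.571 0.144 0.063] 0.068
side stock_p 0.
[... 177 characters left out ...]
s': array([69.95755061, 26.78732947, -0.66423034, 91.82970185,  0.34521174,
       61.38765442, -3.22581934]), 'joint_velocities': array([ 0.03687162, -0.08284429, -0.05009531, -0.06395972,  0.0077253 ,
       -0.04669801,  0.10480855]), 'joint_torque': array([-2.74563372e-04, -5.19973111e+01, -1.22835839e-02, -2.43840015e+01,
       -5.65961190e-02,  1.21110023e-02,  4.24110317e-05]), 'tool_pos': array([ 0.1962582 , -0.6196491 ,  0.30266206]), 'tcp_rot': array([-1.79997502e+02,  3.84276281e-03,  1.75749154e+01]), 'force': array([ 0.58013095, -1.10146911, -0.25691566]), 'wrist_torque': array([-0.02062507, -0.03729135,  0.00372177]), 'gripper_force': 0.0, 'gripper_width': 0.09183469304139431}
```

View pics/top0.png

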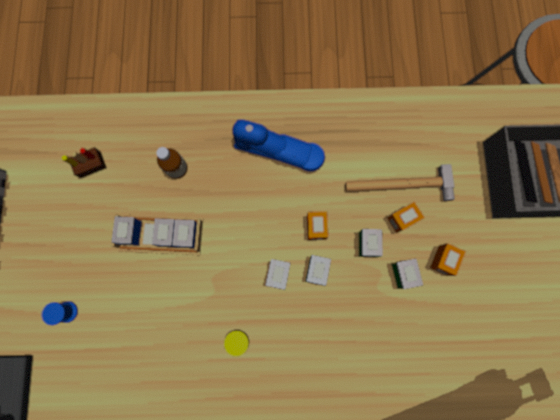

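View pics/side0.png

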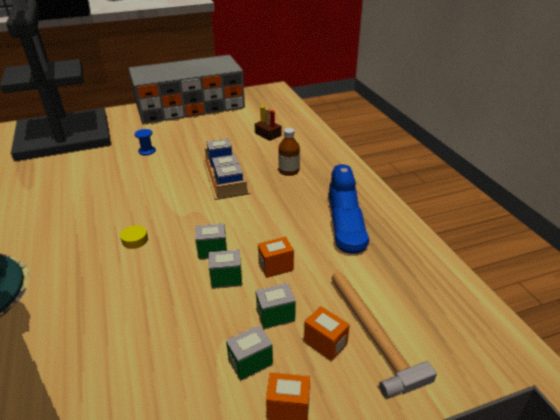

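Top view, by pixel: green candidates are at (277,274), (318,270), (371,242) and (407,274). The orange look-alikes are at (318,225), (407,216) and (449,260). The blue stock tins are at (125,231), (163,233) and (184,234), and the empty place with the card is at about (147,233). The side view confirms green sides at (209,242), (225,268), (274,304) and (248,352). Next I rectify onto the lid plane and fit.

```bash
cat >> h.py <<'E'
def plane(c,x0,x1,y0,y1,z,s=0.0005,im=None):
    """rectified view of plane z: row=x from x1 down, col=y from y1 down"""
    xs=np.arange(x1,x0,-s); ys=np.arange(y1,y0,-s)
    Y,X=np.meshgrid(ys,xs)
    K=np.array([[c["fx"],0,c["cx"]],[0,c["fy"],c["cy"]],[0,0,1.]])
    p=cv2.projectPoints(np.stack([X,Y,X*0+z],-1).reshape(-1,1,3),np.array(c["rvec"],float),np.array(c["tvec"],float),K,np.array(c["dist_coeffs"],float))[0].reshape(X.shape+(2,)).astype(np.float32)
    f=lambda a:cv2.remap(a,p[...,0],p[...,1],cv2.INTER_LINEAR)
    return f(c["image"] if im is None else im)
def lid(c,cx,cy,z=0.058,r=0.05,P=None,vis=None):
    im=plane(c,cx-r,cx+r,cy-r,cy+r,z)
    Z=plane(c,cx-r,cx+r,cy-r,cy+r,z,im=np.nan_to_num(P[...,2]).astype(np.float32))
    hsv=cv2.cvtColor(im,cv2.COLOR_RGB2HSV)
    m=((hsv[...,1]<80)&(hsv[...,2]>70)&(abs(Z-z)<0.012)).astype(np.uint8)
    m=cv2.morphologyEx(m,cv2.MORPH_CLOSE,np.ones((9,9)));m=cv2.morphologyEx(m,cv2.MORPH_OPEN,np.ones((15,15)))
    cs=cv2.findContours(m,cv2.RETR_EXTERNAL,cv2.CHAIN_APPROX_NONE)[0]
    if not cs: return im,None
    k=min(cs,key=lambda k:np.hypot(*(np.array(cv2.minAreaRect(k)[0])-r/0.0005))-0.01*cv2.contourArea(k)**.5)
    (u,v),(w,h),a=cv2.minAreaRect(k)
    if w<h: w,h,a=h,w,a+90
    M=cv2.moments(k); u2,v2=M["m10"]/M["m00"],M["m01"]/M["m00"]
    # image u=-y, v=-x ; long axis direction (cos a, sin a) in (u,v) -> world (-sin a,-cos a)
    yaw=np.degrees(np.arctan2(-np.cos(np.radians(a)),-np.sin(np.radians(a))))
    yaw=(yaw+90)%180-90
    vis=im.copy(); cv2.drawContours(vis,[np.int32(cv2.boxPoints(((u,v),(w,h),a)))],0,(255,0,0),1)
    return vis,np.array([cx+r-v*.0005,cy+r-u*.0005,cx+r-v2*.0005,cy+r-u2*.0005,w*.0005,h*.0005,yaw])
E
python3 - <<'E'
from h import *
T=dict(A=(.48,-.055),B=(.483,-.145),C=(.543,-.265),D=(.471,-.341),P=(.578,.29),Q=(.575,.20),R=(.571,.155))
rows=[]
for n in("top","side"):
    c=vision.read_camera(n);P=pts(c);L=[]
    for k,(x,y) in T.items():
        v,r=lid(c,x,y,.058 if k<"P" else .0635,P=P);L.append(v)
        print(n,k,None if r is None else np.round(r,4))
    rows.append(np.hstack([cv2.resize(q,(114,114)) for q in L]))
    if n=="top":
        m=c["range_z"]; print("card z etc")
        big=plane(c,.52,.63,.10,.33,.0055); big=cv2.resize(big,(798,382))
cv2.imwrite("pics/lids.png",np.vstack(rows+[big])[...,::-1])
E
```

```text
top A [  0.479   -0.0528   0.4788  -0.0528   0.0602   0.0445 -12.3808]
top B [  0.4857  -0.1437   0.4857  -0.1432   0.0608   0.0451 -13.4957]
top C [ 0.5442 -0.2659  0.5441 -0.2659  0.0604  0.0473 -1.1458]
top D [ 0.4729 -0.3452  0.4729 -0.3449  0.0602  0.0469  9.8658]
top P [ 0.5849  0.2957  0.5844  0.2956  0.0612  0.0457 -4.3987]
top Q [5.77100e-01 1.87700e-01 5.76600e-01 1.88300e-01 7.89000e-02 6.08000e-02
 8.57858e+01]
top R [5.75900e-01 1.70900e-01 5.75800e-01 1.70400e-01 7.22000e-02 6.07000e-02
 8.61345e+01]
card z etc
side A [  0.4776  -0.052    0.4775  -0.0521   0.0601   0.0472 -12.7575]
side B [  0.4842  -0.1429   0.4843  -0.1431   0.0605   0.048  -13.4218]
side C [ 0.5432 -0.2666  0.5433 -0.2666  0.0606  0.0461 -3.0128]
side D [ 0.4715 -0.3459  0.4717 -0.3458  0.061   0.0461  9.5931]
side P [ 0.5823  0.2948  0.5826  0.2946  0.0601  0.0478 -4.0283]
side Q [5.74700e-01 1.88800e-01 5.74600e-01 1.88900e-01 8.06000e-02 6.11000e-02
 8.63086e+01]
side R [5.73500e-01 1.70800e-01 5.73900e-01 1.70000e-01 7.28000e-02 6.09000e-02
 8.59717e+01]
```

View pics/lids.png

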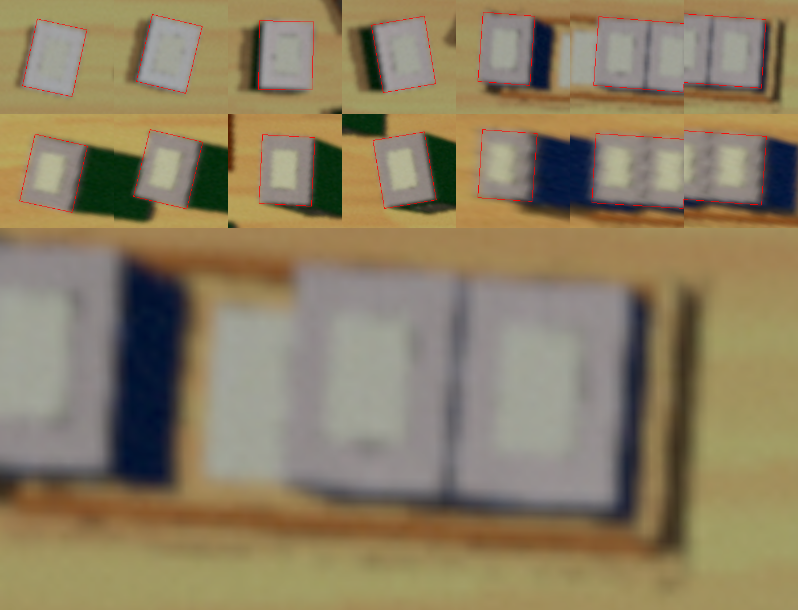

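The lids fit well and both cameras agree within 2 mm. The crop confirms the four greens (A–D), and the empty place lies between P and Q. Next I plan rows for D, the nearest.

```bash
cat >> h.py <<'E'
def plan(wps,pose=None):
    """wps: (x,y,z,yaw_deg,n,grip); prints rounded rows (tool-frame) from measured pose"""
    if pose is None:
        s=readout.read_state(); p=s["tool_pos"].copy(); yaw=s["tcp_rot"][2]
        print("t",round(s["t"],2),"pos",np.round(p,4),"rot",np.round(s["tcp_rot"],2),"F",np.round(s["force"],2),"w",round(s["gripper_width"],4))
    else: p=np.array(pose[:3]); yaw=pose[3]
    for x,y,z,ya,n,g in wps:
        for i in range(n):
            f=1/(n-i); d=(np.array([x,y,z])-p)*f*1000; a=np.radians(yaw)
            dx=round(np.cos(a)*d[0]+np.sin(a)*d[1],1);dy=round(np.sin(a)*d[0]-np.cos(a)*d[1],1);dz=round(-d[2],1)
            if n>4: dx,dy,dz=round(dx),round(dy),round(dz)
            wz=round(-np.radians(ya-yaw)*f,3)
            print(f"{g},{dx:g},{dy:g},{dz:g},0,0,{wz:g},")
            p=p+np.array([np.cos(a)*dx+np.sin(a)*dy,np.sin(a)*dx-np.cos(a)*dy,-dz])/1000; yaw-=np.degrees(wz)
        print("--",np.round(p,4),round(yaw,2))
E
python3 - <<'E'
from h import *
plan([(.4722,-.3455,.2,99.7,14,.74)])
E
```

```text
t 0.6 pos [ 0.1963 -0.6197  0.3027] rot [180.     0.    17.57] F [ 0.07 -0.62 -0.34] w 0.0922
0.74,25,-13,7,0,0,-0.102,
0.74,26,-10,7,0,0,-0.102,
0.74,27,-7,7,0,0,-0.102,
0.74,27,-5,7,0,0,-0.102,
0.74,28,-2,8,0,0,-0.103,
0.74,28,1,7,0,0,-0.102,
0.74,27,4,8,0,0,-0.103,
0.74,27,7,7,0,0,-0.102,
0.74,26,9,8,0,0,-0.103,
0.74,25,12,7,0,0,-0.102,
0.74,24,14,7,0,0,-0.103,
0.74,22,17,8,0,0,-0.102,
0.74,20,19,7,0,0,-0.103,
0.74,19,21,8,0,0,-0.102,
-- [ 0.4723 -0.3451  0.1997] 99.68
```

Call:
arm_command(rows=[0.74,25,-13,7,0,0,-0.102,0.74,26,-10,7,0,0,-0.102,0.74,27,-7,7,0,0,-0.102,0.74,27,-5,7,0,0,-0.102,0.74,28,-2,8,0,0,-0.103,0.74,28,1,7,0,0,-0.102,0.74,27,4,8,0,0,-0.103,0.74,27,7,7,0,0,-0.102,0.74,26,9,8,0,0,-0.103])

```text
t: 1.35
tool_pos: [0.375, -0.4428, 0.2368]
tcp_rot: [180.0, 0.0, 70.6]
force: [0.6, -0.1, -0.2]
gripper_width: 0.0796
gripper_force: 0.0
```

Call:
arm_command(rows=[0.74,25,12,7,0,0,-0.102,0.74,24,14,7,0,0,-0.103,0.74,22,17,8,0,0,-0.102,0.74,20,19,7,0,0,-0.103,0.74,19,21,8,0,0,-0.102,0.74,0,0,0,0,0,0,0.74,0,0,0,0,0,0])

```text
t: 1.93
tool_pos: [0.4734, -0.3434, 0.1993]
tcp_rot: [180.0, -0.1, 99.8]
force: [-0.6, 0.2, -0.5]
gripper_width: 0.08
gripper_force: 0.0
```

```bash
python3 - <<'E'
from h import *
plan([(.4722,-.3455,.104,99.7,4,.74)])
E
```

```text
t 1.93 pos [ 0.4734 -0.3434  0.1993] rot [ 1.800e+02 -7.000e-02  9.984e+01] F [-0.56  0.19 -0.54] w 0.08
0.74,-0.5,-0.4,23.8,0,0,0.001,
0.74,-0.4,-0.4,23.8,0,0,0,
0.74,-0.5,-0.3,23.8,0,0,0.001,
0.74,-0.4,-0.4,23.9,0,0,0,
-- [ 0.4722 -0.3455  0.104 ] 99.72
```

Call:
arm_command(rows=[0.74,0,0,23.5,0,0,0,0.74,0,0,24,0,0,0,0.74,0,0,24,0,0,0,0.74,0,0,20,0,0,0,0.74,0,0,4,0,0,0,0.74,0,0,0,0,0,0,0.74,0,0,0,0,0,0])

```text
t: 2.52
tool_pos: [0.4723, -0.3461, 0.105]
tcp_rot: [180.0, 0.1, 99.6]
force: [0.9, -0.9, -0.7]
gripper_width: 0.08
gripper_force: 0.0
```

```bash
python3 - <<'E'
from h import *
plan([(.4722,-.3455,.104,99.7,1,.74)])
E
```

```text
t 2.52 pos [ 0.4723 -0.3461  0.105 ] rot [1.7998e+02 6.0000e-02 9.9590e+01] F [ 0.89 -0.95 -0.66] w 0.08
0.74,0.6,-0,1,0,0,-0.002,
-- [ 0.4722 -0.3455  0.104 ] 99.71
```

Call:
arm_command(rows=[-1,0,0,0,0,0,0,-1,0,0,0,0,0,0,-1,0,0,0,0,0,0,-1,0,0,0,0,0,0,-1,0,0,0,0,0,0,-1,0,0,0,0,0,0], force=25)

```text
t: 3.02
tool_pos: [0.4726, -0.3456, 0.1053]
tcp_rot: [180.0, 0.1, 99.7]
force: [-1.2, 0.9, 5.9]
gripper_width: 0.0599
gripper_force: 25.0
```

Call:
arm_command(rows=[-1,0,0,-4,0,0,0,-1,0,0,-10,0,0,0,-1,0,0,-12,0,0,0,-1,0,0,-10,0,0,0,-1,0,0,-4,0,0,0,-1,0,0,0,0,0,0,-1,0,0,0,0,0,0,-1,0,0,0,0,0,0])

```text
t: 3.68
tool_pos: [0.472, -0.345, 0.1439]
tcp_rot: [-180.0, -0.0, 99.7]
force: [-0.3, -0.1, -1.0]
gripper_width: 0.0598
gripper_force: 25.0
```

Call:
arm_command(rows=[-1,0,0,0,0,0,0,-1,0,0,0,0,0,0])

```text
t: 3.85
tool_pos: [0.4721, -0.3449, 0.1437]
tcp_rot: [-180.0, -0.0, 99.7]
force: [0.4, 0.6, -2.0]
gripper_width: 0.0598
gripper_force: 25.0
```

Fz is only about −1.5 N, so D is light. I put it back down.

Call:
arm_command(rows=[-1,0,0,8,0,0,0,-1,0,0,12,0,0,0,-1,0,0,10,0,0,0,-1,0,0,5,0,0,0,-1,0,0,3,0,0,0,-1,0,0,2,0,0,0,-1,0,0,0,0,0,0,-1,0,0,0,0,0,0])

```text
t: 4.52
tool_pos: [0.4714, -0.3444, 0.1053]
tcp_rot: [-179.8, -0.1, 99.7]
force: [-7.1, 4.3, 15.2]
gripper_width: 0.0599
gripper_force: 25.0
```

Call:
arm_command(rows=[0.74,0,0,0,0,0,0,0.74,0,0,0,0,0,0,0.74,0,0,0,0,0,0,0.74,0,0,0,0,0,0,0.74,0,0,-15,0,0,0,0.74,0,0,-35,0,0,0,0.74,0,0,-35,0,0,0,0.74,0,0,-11,0,0,0,0.74,0,0,0,0,0,0])

```text
t: 5.27
tool_pos: [0.474, -0.346, 0.2034]
tcp_rot: [179.7, 0.3, 99.7]
force: [-0.4, 0.1, -0.2]
gripper_width: 0.0803
gripper_force: 0.0
```

```bash
python3 - <<'E'
from h import *
plan([(.5437,-.2662,.2,88,4,.74)])
E
```

```text
t 5.27 pos [ 0.474  -0.346   0.2034] rot [179.74   0.27  99.67] F [-0.36  0.13 -0.2 ] w 0.0803
0.74,16.8,20.5,0.8,0,0,0.051,
0.74,17.8,19.7,0.9,0,0,0.051,
0.74,18.7,18.7,0.8,0,0,0.051,
0.74,19.7,17.8,0.9,0,0,0.051,
-- [ 0.5437 -0.2662  0.2   ] 87.98
```

Call:
arm_command(rows=[0.74,17,20.5,0,0,0,0.051,0.74,18,19.7,0,0,0,0.051,0.74,18.8,18.7,0,0,0,0.051,0.74,19.9,17.8,0,0,0,0.051,0.74,0,0,0,0,0,0,0.74,0,0,0,0,0,0,0.74,0,0,0,0,0,0])

```text
t: 5.85
tool_pos: [0.5411, -0.2648, 0.1986]
tcp_rot: [-179.9, -0.0, 88.0]
force: [-0.4, -0.4, 0.2]
gripper_width: 0.0799
gripper_force: 0.0
```

Call:
arm_command(rows=[0.74,0,0,20,0,0,0,0.74,0,0,25,0,0,0,0.74,0,0,25,0,0,0,0.74,0,0,18,0,0,0,0.74,0,0,7,0,0,0,0.74,0,0,0,0,0,0,0.74,0,0,0,0,0,0])

```text
t: 6.43
tool_pos: [0.5417, -0.2653, 0.1052]
tcp_rot: [-180.0, 0.0, 87.9]
force: [0.6, -0.1, 0.3]
gripper_width: 0.0803
gripper_force: 0.0
```

Call:
arm_command(rows=[0.74,-0.9,2,0,0,0,0,0.74,0,0,0,0,0,0,-1,0,0,0,0,0,0,-1,0,0,0,0,0,0,-1,0,0,0,0,0,0,-1,0,0,0,0,0,0,-1,0,0,0,0,0,0,-1,0,0,0,0,0,0])

```text
t: 7.1
tool_pos: [0.5441, -0.2656, 0.1057]
tcp_rot: [180.0, 0.0, 88.0]
force: [-1.3, -0.0, 4.1]
gripper_width: 0.0599
gripper_force: 24.9
```

Call:
arm_command(rows=[-1,0,0,-4,0,0,0,-1,0,0,-10,0,0,0,-1,0,0,-12,0,0,0,-1,0,0,-10,0,0,0,-1,0,0,-4,0,0,0,-1,0,0,0,0,0,0,-1,0,0,0,0,0,0,-1,0,0,0,0,0,0])

```text
t: 7.77
tool_pos: [0.5436, -0.2654, 0.1449]
tcp_rot: [-180.0, -0.0, 88.0]
force: [0.4, -0.2, -4.8]
gripper_width: 0.06
gripper_force: 24.9
```

Call:
arm_command(rows=[-1,0,0,0,0,0,0,-1,0,0,0,0,0,0])

```text
t: 7.93
tool_pos: [0.5437, -0.2653, 0.1446]
tcp_rot: [-179.9, -0.0, 88.0]
force: [0.7, 0.4, -5.5]
gripper_width: 0.0599
gripper_force: 24.9
```

C reads about −5.3 N, so it is the full one (D was about −1.5 N). Next I measure the slot accurately.

```bash
python3 - <<'E'
from h import *
def fit(c,P,x,y,z,r):
    v,q=lid(c,x,y,z,r,P=P); return v,q
out=[]
for n in("top","side"):
    c=vision.read_camera(n);P=pts(c)
    vp,p=lid(c,.584,.296,.0635,.05,P=P)
    # Q+R window limited away from P
    vq,q=lid(c,.575,.175,.0635,.07,P=P)
    print(n,np.round(p,4),np.round(q,4))
    u=np.array([np.sin(np.radians(4.2)),np.cos(np.radians(4.2))]) # along row (+y)
    eP=p[:2]-u*p[5]/2; 
    eQ=q[:2]+u*(q[4])/2
    print(" gap",np.dot(eP-eQ,u)," mid",(eP+eQ)/2)
    if n=="top":
        im=plane(c,.54,.62,.20,.28,.0055); hsv=cv2.cvtColor(im,cv2.COLOR_RGB2HSV)
        m=((hsv[...,1]<75)&(hsv[...,2]>90)).astype(np.uint8)
        m=cv2.morphologyEx(m,cv2.MORPH_OPEN,np.ones((5,5)))
        for yy in(.262,.258,.254,.250,.246,.242):
            col=m[:,int((.28-yy)/.0005)]; k=np.flatnonzero(col)
            print(yy,None if not len(k) else (round(.62-k[0]*.0005,4),round(.62-k[-1]*.0005,4),len(k)))
        for xx in(.595,.585,.575):
            r=m[int((.62-xx)/.0005)];k=np.flatnonzero(r);print("x",xx,[round(.28-k[0]*.0005,4),round(.28-k[-1]*.0005,4),len(k)])
        cv2.imwrite("pics/slot.png",np.hstack([cv2.resize(a,(260,260)) for a in(vp,vq,im)])[...,::-1])
    else: cv2.imwrite("pics/slot2.png",np.hstack([vp,vq[:200]])[...,::-1])
plan([])
E
```

```text
top [ 0.5849  0.2954  0.5844  0.2953  0.0614  0.0463 -3.6914] [5.76600e-01 1.80800e-01 5.76300e-01 1.80700e-01 9.26000e-02 6.08000e-02
 8.58554e+01]
 gap 0.045439842006139465  mid [0.58161695 0.24966232]
0.262 (np.float64(0.6085), np.float64(0.557), 104)
0.258 (np.float64(0.608), np.float64(0.5565), 104)
0.254 (np.float64(0.6075), np.float64(0.5565), 103)
0.25 (np.float64(0.607), np.float64(0.556), 103)
0.246 (np.float64(0.611), np.float64(0.555), 113)
0.242 (np.float64(0.6195), np.float64(0.554), 132)
x 0.595 [np.float64(0.27), np.float64(0.2), 141]
x 0.585 [np.float64(0.2705), np.float64(0.2), 142]
x 0.575 [np.float64(0.2715), np.float64(0.2), 144]
side [ 0.5818  0.2937  0.5824  0.2934  0.0604  0.0507 -4.0856] [5.73900e-01 1.80600e-01 5.74000e-01 1.80000e-01 9.69000e-02 6.18000e-02
 8.65664e+01]
 gap 0.03962636870136686  mid [0.5786589  0.24869607]Traceback (most recent call last):
  File "<stdin>", line 25, in <module>
    return _nx.concatenate(arrs, 1, dtype=dtype, casting=casting)
           ~~~~~~~~~~~~~~~^^^^^^^^^^^^^^^^^^^^^^^^^^^^^^^^^^^^^^^
ValueError: all the input array dimensions except for the concatenation axis must match exactly, but along dimension 0, the array at index 0 has size 201 and the array at index 1 has size 200
```

View pics/slot.png

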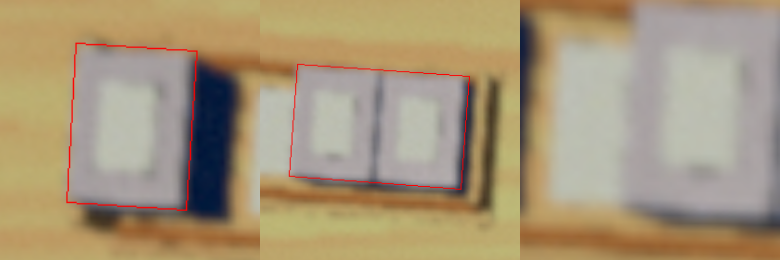

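```bash
python3 - <<'E'
from h import *
plan([(.5437,-.2653,.21,88,4,-1),(.548,-.215,.21,88,3,-1),(.577,.21,.21,86,14,-1),(.581,.25,.21,85.9,4,-1)])
E
```

```text
t 8.03 pos [ 0.5438 -0.2654  0.1447] rot [-1.7996e+02 -2.0000e-02  8.8000e+01] F [ 0.04  0.41 -4.82] w 0.0601
-1,0,-0,-16.3,0,0,-0,
-1,0,-0,-16.3,0,0,-0,
-1,0,-0.1,-16.3,0,0,-0,
-1,0.1,-0,-16.4,0,0,-0,
-- [ 0.5437 -0.2653  0.21  ] 88.0
-1,16.8,0.8,0,0,0,-0,
-1,16.8,0.9,0,0,0,-0,
-1,16.8,0.8,0,0,0,-0,
-- [ 0.548 -0.215  0.21 ] 88.0
-1,30,1,0,0,0,0.002,
-1,30,1,0,0,0,0.003,
-1,30,1,0,0,0,0.002,
-1,30,1,0,0,0,0.003,
-1,31,1,0,0,0,0.002,
-1,30,1,0,0,0,0.003,
-1,31,0,0,0,0,0.002,
-1,31,0,0,0,0,0.003,
-1,30,0,0,0,0,0.002,
-1,31,0,0,0,0,0.003,
-1,30,0,0,0,0,0.002,
-1,31,0,0,0,0,0.003,
-1,30,1,0,0,0,0.002,
-1,31,0,0,0,0,0.003,
-- [0.5767 0.2101 0.21  ] 85.99
-1,10,0.4,0,0,0,0,
-1,10,0.4,0,0,0,0.001,
-1,10,0.3,0,0,0,0,
-1,10.1,0.4,0,0,0,0.001,
-- [0.581 0.25  0.21 ] 85.88
```

Call:
arm_command(rows=[-1,0,0,-12,0,0,0,-1,0,0,-20,0,0,0,-1,0,0,-20,0,0,0,-1,0,0,-13,0,0,0,-1,10,0.5,0,0,0,0,-1,18,0.9,0,0,0,0,-1,24,1.2,0,0,0,0,-1,30,1,0,0,0,0.003,-1,30,1,0,0,0,0.003,-1,30,1,0,0,0,0.003])

```text
t: 8.87
tool_pos: [0.5541, -0.1216, 0.2095]
tcp_rot: [-179.9, -0.0, 87.5]
force: [0.8, -0.0, -5.1]
gripper_width: 0.0597
gripper_force: 24.9
```

Call:
arm_command(rows=[-1,30,1,0,0,0,0.003,-1,30,1,0,0,0,0.003,-1,30,1,0,0,0,0.003,-1,31,0.5,0,0,0,0.003,-1,31,0.5,0,0,0,0.003,-1,30,0.5,0,0,0,0.003,-1,30,0.5,0,0,0,0.003,-1,30,0.5,0,0,0,0.003,-1,30,0.5,0,0,0,0.003,-1,30,0.5,0,0,0,0.002])

```text
t: 9.7
tool_pos: [0.5776, 0.1794, 0.2094]
tcp_rot: [-179.9, 0.0, 85.8]
force: [-0.2, 0.1, -4.8]
gripper_width: 0.0599
gripper_force: 24.9
```

Call:
arm_command(rows=[-1,25,0.5,0,0,0,0,-1,20,0.5,0,0,0,0,-1,13,0.3,0,0,0,0,-1,8,0.2,0,0,0,0,-1,4,0.1,0,0,0,0,-1,0,0,0,0,0,0,-1,0,0,0,0,0,0,-1,0,0,0,0,0,0])

```text
t: 10.37
tool_pos: [0.5857, 0.2453, 0.21]
tcp_rot: [-180.0, 0.1, 85.7]
force: [0.1, 0.2, -5.0]
gripper_width: 0.0599
gripper_force: 24.9
```

```bash
python3 - <<'E'
from h import *
plan([(.581,.25,.21,85.9,1,-1)])
E
```

```text
t 10.37 pos [0.5857 0.2453 0.21  ] rot [-1.7999e+02  7.0000e-02  8.5690e+01] F [ 0.14  0.19 -5.04] w 0.0599
-1,4.4,-5.1,-0,0,0,-0.004,
-- [0.581 0.25  0.21 ] 85.92
```

Call:
arm_command(rows=[-1,2.4,-2.5,8,0,0,-0.002,-1,2,-2.6,12,0,0,-0.002,-1,0,0,10,0,0,0,-1,0,0,4,0,0,0,-1,0,0,0,0,0,0,-1,0,0,0,0,0,0,-1,0,0,0,0,0,0])

```text
t: 10.95
tool_pos: [0.5809, 0.2519, 0.1763]
tcp_rot: [180.0, -0.0, 86.0]
force: [0.5, -0.1, -5.4]
gripper_width: 0.06
gripper_force: 24.9
```

```bash
python3 - <<'E'
from h import *
plan([(.581,.25,.176,85.9,1,-1)])
plan([(.581,.25,.176,85.9,1,-1)])
ims=[]
for n in("side","top"):
    c=vision.read_camera(n)
    K=np.array([[c["fx"],0,c["cx"]],[0,c["fy"],c["cy"]],[0,0,1.]])
    s=readout.read_state(); 
    q=cv2.projectPoints(np.array([[.58,.25,.08]]),np.array(c["rvec"],float),np.array(c["tvec"],float),K,np.array(c["dist_coeffs"],float))[0].ravel()
    u,v=q.astype(int); a=c["image"][v-50:v+50,max(u-66,0):u+67]; ims.append(cv2.resize(a,(532,400),interpolation=cv2.INTER_CUBIC)[:, 66:466])
cv2.imwrite("pics/hover.png",np.hstack(ims)[...,::-1])
E
```

```text
t 10.95 pos [0.5809 0.2519 0.1763] rot [ 1.7998e+02 -2.0000e-02  8.6040e+01] F [ 0.49 -0.14 -5.44] w 0.06
-1,-1.9,0.2,0.3,0,0,0.002,
-- [0.581 0.25  0.176] 85.92
t 10.95 pos [0.5809 0.2519 0.1763] rot [ 1.7998e+02 -2.0000e-02  8.6040e+01] F [ 0.49 -0.14 -5.44] w 0.06
-1,-1.9,0.2,0.3,0,0,0.002,
-- [0.581 0.25  0.176] 85.92
```

View pics/hover.png

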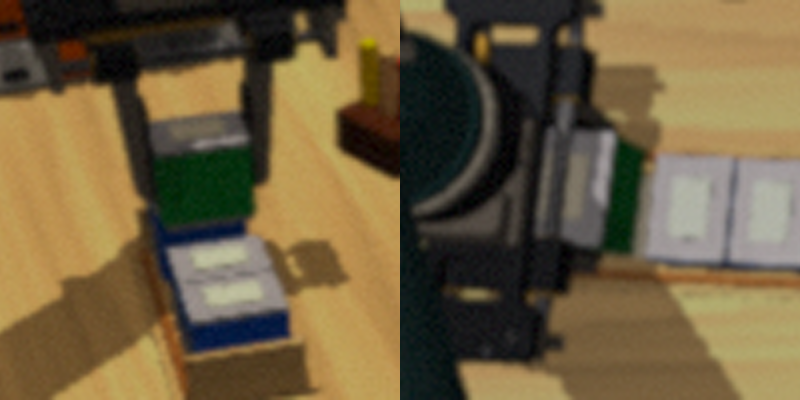

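Call:
arm_command(rows=[-1,-1.9,0.2,0,0,0,0.002,-1,0,0,0,0,0,0,-1,0,0,0,0,0,0,-1,0,0,0,0,0,0])

```text
t: 11.38
tool_pos: [0.5808, 0.2498, 0.1763]
tcp_rot: [180.0, -0.0, 85.9]
force: [-0.8, -0.3, -4.9]
gripper_width: 0.0603
gripper_force: 24.9
```

```bash
python3 - <<'E'
from h import *
for i in range(3):
    c=vision.read_camera("top" if i<2 else "side");plan([])
    z=readout.read_state()["tool_pos"][2]-.1053+.058
    if i==0: continue
    def prof(z,y0,y1,lo,hi,rng):
        im=plane(c,.5,.65,y0,y1,z).astype(float)
        s=cv2.cvtColor(im.astype(np.uint8),cv2.COLOR_RGB2HSV)[...,1].astype(float)
        r=[]
        for xx in rng:
            row=s[int((.65-xx)/.0005)-2:int((.65-xx)/.0005)+3].mean(0)
            d=np.gradient(cv2.GaussianBlur(row[None],(0,0),2)[0]); k=np.argmax(abs(d)); r.append(round(y1-k*.0005,4))
        return r
    xs=[.562,.568,.574,.580,.586,.592,.598]
    print("held -y edge",prof(z,.215,.24,0,0,xs))
    print("Q +y edge",prof(.0635,.215,.24,0,0,xs))
    print("R -y edge",prof(.0635,.12,.145,0,0,xs))
E
```

```text
t 11.43 pos [0.5808 0.2499 0.1763] rot [179.99  -0.    85.92] F [-0.05  0.05 -4.94] w 0.06
t 11.48 pos [0.5807 0.2499 0.1762] rot [179.99  -0.    85.93] F [ 0.76 -0.28 -3.99] w 0.0602
held -y edge [np.float64(0.225), np.float64(0.224), np.float64(0.2235), np.float64(0.223), np.float64(0.222), np.float64(0.222), np.float64(0.2215)]
Q +y edge [np.float64(0.237), np.float64(0.2365), np.float64(0.236), np.float64(0.2355), np.float64(0.235), np.float64(0.2345), np.float64(0.234)]
R -y edge [np.float64(0.132), np.float64(0.1315), np.float64(0.136), np.float64(0.1355), np.float64(0.1355), np.float64(0.13), np.float64(0.1305)]
t 11.53 pos [0.5807 0.2499 0.1762] rot [180.    -0.    85.93] F [ 0.08 -0.38 -4.91] w 0.0598
held -y edge [np.float64(0.222), np.float64(0.221), np.float64(0.22), np.float64(0.2175), np.float64(0.219), np.float64(0.218), np.float64(0.218)]
Q +y edge [np.float64(0.2335), np.float64(0.236), np.float64(0.234), np.float64(0.232), np.float64(0.234), np.float64(0.2325), np.float64(0.2315)]
R -y edge [np.float64(0.1335), np.float64(0.132), np.float64(0.1315), np.float64(0.132), np.float64(0.1305), np.float64(0.129), np.float64(0.1305)]
```

The held lid edge appears off in both cameras in a way that suggests the tin sits lower than I assumed. I check with depth.

```bash
python3 - <<'E'
from h import *
for n in("top","side"):
    c=vision.read_camera(n);P=pts(c);hsv=cv2.cvtColor(c["image"],cv2.COLOR_RGB2HSV)
    box=(P[...,0]>.545)&(P[...,0]<.615)&(P[...,1]>.2)&(P[...,1]<.29)&(P[...,2]>.07)
    g=box&(hsv[...,0]>40)&(hsv[...,0]<90)&(hsv[...,1]>110)&(hsv[...,2]>25)
    q=P[g]; print(n,"green",g.sum(),np.round(np.percentile(q,[3,50,97],axis=0),4).tolist())
    # plane fit of green face
    A=np.c_[q[:,0],q[:,2],np.ones(len(q))]; s=np.linalg.lstsq(A,q[:,1],rcond=None)[0]; print(" y=ax+bz+c",np.round(s,3), "y at centre", np.round(s@[.581,q[:,2].mean(),1],4))
    w=box&(hsv[...,1]<70)&(hsv[...,2]>70)&(P[...,2]<.15)&(abs(P[...,0]-.581)<.022); q=P[w]
    print(" lid",w.sum(),np.round(np.percentile(q,[5,25,50,75,95],axis=0),4).tolist())
plan([])
E
```

```text
top green 1007 [[0.5472, 0.2024, 0.0925], [0.5748, 0.2273, 0.4784], [0.6061, 0.277, 0.5137]]
 y=ax+bz+c [0.019 0.013 0.217] y at centre 0.2333
 lid 273 [[0.5623, 0.2261, 0.1262], [0.5706, 0.2307, 0.1287], [0.5813, 0.2372, 0.1299], [0.5921, 0.244, 0.1308], [0.6007, 0.259, 0.132]]
side green 488 [[0.5484, 0.2156, 0.08], [0.5733, 0.2269, 0.1084], [0.6058, 0.24, 0.382]]
 y=ax+bz+c [-0.114 -0.009  0.294] y at centre 0.2264
 lid 127 [[0.5612, 0.225, 0.1285], [0.5693, 0.2314, 0.13], [0.5822, 0.2395, 0.1307], [0.5935, 0.2523, 0.1314], [0.6013, 0.2617, 0.1326]]
t 11.63 pos [0.5806 0.25   0.1761] rot [-180.     -0.     85.94] F [ 0.51 -0.29 -5.  ] w 0.0599
```

```bash
python3 - <<'E'
from h import *
a=np.tan(np.radians(-4.1)) 
acc={}
for n in("top","side","top","side","side"):
    c=vision.read_camera(n);P=pts(c);hsv=cv2.cvtColor(c["image"],cv2.COLOR_RGB2HSV).astype(int)
    X,Y,Z=P[...,0],P[...,1],P[...,2]
    def face(name,hue,y0,y1,z0,z1):
        m=(hsv[...,0]>hue[0])&(hsv[...,0]<hue[1])&(hsv[...,1]>110)&(X>.552)&(X<.606)&(Y>y0)&(Y<y1)&(Z>z0)&(Z<z1)
        q=P[m]
        if len(q)<8: return print(n,name,len(q))
        v=q[:,1]-a*(q[:,0]-.581)
        print(n,name,len(q),"face y",round(np.median(v),4),"sd",round(v.std(),4),"slope z",np.round(np.polyfit(q[:,2],v,1)[0],3))
    face("held",(40,90),.215,.24,.083,.122)
    face("P",(100,130),.262,.285,.03,.056)
    face("R",(100,130),.12,.15,.025,.055)
plan([])
E
```

```text
top held 148 face y 0.2264 sd 0.0006 slope z -0.002
top P 0
top R 6
side held 299 face y 0.2267 sd 0.0019 slope z 0.017
side P 63 face y 0.2763 sd 0.0022 slope z -0.078
side R 79 face y 0.1378 sd 0.0017 slope z -0.163
top held 149 face y 0.2264 sd 0.0006 slope z -0.005
top P 0
top R 7
side held 304 face y 0.2266 sd 0.0021 slope z 0.01
side P 63 face y 0.2761 sd 0.002 slope z -0.095
side R 80 face y 0.1377 sd 0.0018 slope z -0.03
side held 302 face y 0.2269 sd 0.002 slope z -0.005
side P 63 face y 0.2762 sd 0.0021 slope z -0.124
side R 85 face y 0.1379 sd 0.0019 slope z 0.019
t 11.88 pos [0.5807 0.2499 0.1761] rot [-180.      0.     85.93] F [ 0.47  0.55 -4.43] w 0.0602
```

```bash
python3 - <<'E'
from h import *
a=np.tan(np.radians(-4.1)); s=.0005
def edge(c,img,z,yg,sl,xc,hw=.008,pol=1):
    c=dict(c,image=img); im=plane(c,xc-.03,xc+.03,yg-hw,yg+hw,z,s).astype(np.float32).mean(2); r=[]
    for xx in np.arange(xc-.02,xc+.0201,.002):
        row=cv2.GaussianBlur(im[int(round((xc+.03-xx)/s))][None],(0,0),2)[0]
        d=-pol*np.diff(row); d[d<0]=0; k=int(np.argmax(d)); w=slice(max(k-5,0),k+6); kk=(np.arange(len(d))[w]*d[w]).sum()/(d[w].sum()+1e-9)+.5
        r.append(yg+hw-kk*s-sl*(xx-xc))
    return round(float(np.median(r)),4),round(float(np.std(r)),4)
for n in("top","side"):
    c=vision.read_camera(n); i0=cv2.imread(f"pics/{n}0.png")[...,::-1].copy(); z=.0635
    print(n,"P",edge(c,i0,z,.273,a,.581),"Q+ (lid->dark gap/floor)",edge(c,i0,z,.2275,a,.581,pol=-1),"R",edge(c,i0,z,.1355,a,.581),
      "C",edge(c,i0,.058,-.288,np.tan(np.radians(-2)),.5437),"held .1295",edge(c,c["image"],.1295,.2265,a,.581),"held .131",edge(c,c["image"],.131,.2265,a,.581))
E
```

```text
top P (0.2743, 0.0004) Q+ (lid->dark gap/floor) (0.232, 0.0062) R (0.1366, 0.0002) C (-0.2881, 0.0003) held .1295 (0.2249, 0.0004) held .131 (0.2244, 0.0004)
side P (0.2749, 0.001) Q+ (lid->dark gap/floor) (0.2284, 0.0012) R (0.1372, 0.0008) C (-0.2881, 0.0003) held .1295 (0.2238, 0.0021) held .131 (0.2222, 0.0012)
```

Estimates of the shift needed along the row range from +1.2 to about +4 mm, centred near +2.5. I apply +2.5 mm and dip the inset foot only, watching the force.

Call:
arm_command(rows=[-1,1.5,0,0,0,0,0,-1,1,0,0,0,0,0,-1,0,0,0,0,0,0,-1,0,0,4,0,0,0,-1,0,0,4,0,0,0,-1,0,0,2,0,0,0,-1,0,0,0,0,0,0,-1,0,0,0,0,0,0])

```text
t: 12.65
tool_pos: [0.5807, 0.2523, 0.1658]
tcp_rot: [-180.0, 0.0, 85.9]
force: [0.5, -0.8, -5.1]
gripper_width: 0.0595
gripper_force: 24.9
```

```bash
python3 - <<'E'
from h import *
a=np.tan(np.radians(-4.1))
plan([])
for n in("top","side"):
    c=vision.read_camera(n);P=pts(c);hsv=cv2.cvtColor(c["image"],cv2.COLOR_RGB2HSV).astype(int)
    X,Y,Z=P[...,0],P[...,1],P[...,2]
    def face(name,hue,y0,y1,z0,z1):
        m=(hsv[...,0]>hue[0])&(hsv[...,0]<hue[1])&(hsv[...,1]>110)&(X>.552)&(X<.606)&(Y>y0)&(Y<y1)&(Z>z0)&(Z<z1)
        q=P[m]
        if len(q)<8: return
        v=q[:,1]-a*(q[:,0]-.581); print(n,name,len(q),"face y",round(np.median(v),4))
    face("held",(40,90),.215,.245,.073,.112); face("P",(100,130),.262,.285,.03,.056); face("R",(100,130),.12,.15,.025,.055)
    K=np.array([[c["fx"],0,c["cx"]],[0,c["fy"],c["cy"]],[0,0,1.]])
    q=cv2.projectPoints(np.array([[.58,.23,.07]]),np.array(c["rvec"],float),np.array(c["tvec"],float),K,np.array(c["dist_coeffs"],float))[0].ravel()
    u,v=q.astype(int); im=cv2.resize(c["image"][v-25:v+25,u-25:u+25],(400,400),interpolation=cv2.INTER_CUBIC)
    L=im if n=="top" else np.hstack([L,im])
cv2.imwrite("pics/dip.png",cv2.convertScaleAbs(L,alpha=1.3)[...,::-1])
E
```

```text
t 12.65 pos [0.5807 0.2523 0.1658] rot [-1.7997e+02  2.0000e-02  8.5930e+01] F [ 0.48 -0.77 -5.13] w 0.0595
top held 144 face y 0.2286
side held 297 face y 0.2294
side P 11 face y 0.2752
side R 78 face y 0.138
```

View pics/dip.png

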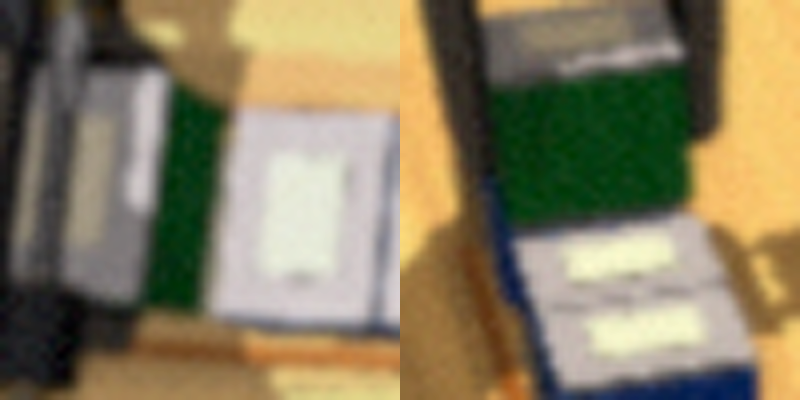

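Everything agrees within about ±1 mm, and the foot is clear. I descend slowly.

Call:
arm_command(rows=[-1,0.3,0,2,0,0,0,-1,0,0,2,0,0,0,-1,0,0,2,0,0,0,-1,0,0,2,0,0,0,-1,0,0,2,0,0,0,-1,0,0,0,0,0,0])

```text
t: 13.25
tool_pos: [0.5806, 0.2525, 0.1555]
tcp_rot: [-180.0, 0.0, 85.9]
force: [-0.5, -0.1, -5.6]
gripper_width: 0.0596
gripper_force: 24.9
```

Call:
arm_command(rows=[-1,0,0,4,0,0,0,-1,0,0,4,0,0,0,-1,0,0,4,0,0,0,-1,0,0,4,0,0,0,-1,0,0,4,0,0,0,-1,0,0,0,0,0,0])

```text
t: 13.75
tool_pos: [0.5803, 0.2524, 0.1349]
tcp_rot: [-179.9, 0.1, 85.9]
force: [-0.6, -0.4, -5.0]
gripper_width: 0.06
gripper_force: 24.9
```

Call:
arm_command(rows=[-1,0,0,4,0,0,0,-1,0,0,4,0,0,0,-1,0,0,4,0,0,0,-1,0,0,4,0,0,0,-1,0,0,3,0,0,0,-1,0,0,0,0,0,0,-1,0,0,0,0,0,0])

```text
t: 14.33
tool_pos: [0.5808, 0.2527, 0.1169]
tcp_rot: [-180.0, 0.0, 85.9]
force: [0.3, 0.5, -5.2]
gripper_width: 0.06
gripper_force: 24.9
```

Call:
arm_command(rows=[-1,0,0,2,0,0,0,-1,0,0,1,0,0,0,-1,0,0,1,0,0,0,-1,0,0,1,0,0,0,-1,0,0,0.5,0,0,0,-1,0,0,0,0,0,0,-1,0,0,0,0,0,0])

```text
t: 14.92
tool_pos: [0.5809, 0.2527, 0.1117]
tcp_rot: [180.0, -0.0, 85.9]
force: [-0.2, -0.3, -5.5]
gripper_width: 0.0599
gripper_force: 24.9
```

Call:
arm_command(rows=[-1,0,0,0.5,0,0,0,-1,0,0,0.5,0,0,0,-1,0,0,0,0,0,0,-1,0,0,0,0,0,0])

```text
t: 15.25
tool_pos: [0.581, 0.2528, 0.1112]
tcp_rot: [180.0, -0.0, 85.9]
force: [-1.8, -0.9, 1.2]
gripper_width: 0.06
gripper_force: 24.9
```

Contact with the card: Fz rose from −5.5 to +1.2 N. I release and retreat.

Call:
arm_command(rows=[-0.5,0,0,0,0,0,0,0.7,0,0,0,0,0,0,0.7,0,0,0,0,0,0,0.7,0,0,0,0,0,0,0.7,0,0,0,0,0,0,0.7,0,0,-10,0,0,0,0.7,0,0,-20,0,0,0,0.7,0,0,-30,0,0,0,0.7,0,0,-35,0,0,0,0.7,0,0,-35,0,0,0])

```text
t: 16.08
tool_pos: [0.5805, 0.2527, 0.2424]
tcp_rot: [-180.0, 0.0, 85.9]
force: [0.4, -0.4, 0.1]
gripper_width: 0.078
gripper_force: 0.0
```

Call:
arm_command(rows=[0.7,-30,-10,-20,0,0,0,0.7,-35,-15,0,0,0,0,0.7,-35,-15,0,0,0,0,0.7,-35,-15,0,0,0,0,0.7,-35,-10,0,0,0,0,0.7,-35,0,0,0,0,0,0.7,-30,0,0,0,0,0,0.7,0,0,0,0,0,0,0.7,0,0,0,0,0,0])

```text
t: 16.83
tool_pos: [0.4995, 0.0212, 0.2615]
tcp_rot: [179.9, 0.0, 85.7]
force: [0.4, -0.2, 0.6]
gripper_width: 0.0779
gripper_force: 0.0
```

```bash
python3 - <<'E'
from h import *
plan([])
ims=[]
for n in("top","side"):
    c=vision.read_camera(n);P=pts(c)
    for k,(x,y,z) in dict(A=(.478,-.053,.058),B=(.485,-.143,.058),D=(.472,-.345,.058),P=(.584,.296,.0635)).items():
        r=lid(c,x,y,z,.05,P=P)[1]; print(n,k,None if r is None else np.round(r,4))
    K=np.array([[c["fx"],0,c["cx"]],[0,c["fy"],c["cy"]],[0,0,1.]])
    ims.append(cv2.resize(plane(c,.52,.64,.10,.34,.0635),(780,390))[:300] if n=="top" else cv2.resize(c["image"][120:220,120:380],(780,300)))
cv2.imwrite("pics/end.png",np.vstack(ims)[...,::-1])
E
```

```text
t 16.83 pos [0.4995 0.0212 0.2615] rot [1.7993e+02 3.0000e-02 8.5700e+01] F [ 0.43 -0.2   0.55] w 0.0779
top A [  0.479   -0.0527   0.4788  -0.0528   0.0602   0.0445 -12.2648]
top B [  0.4857  -0.1436   0.4857  -0.1432   0.0607   0.045  -13.707 ]
top D [ 0.4719 -0.3436  0.4719 -0.3433  0.0604  0.0472  9.8336]
top P [5.84000e-01 2.81500e-01 5.83300e-01 2.82100e-01 7.43000e-02 6.14000e-02
 8.61215e+01]
side A [  0.4774  -0.0519   0.4774  -0.0522   0.0603   0.0479 -12.308 ]
side B [  0.484   -0.143    0.4843  -0.1433   0.0605   0.0484 -13.4218]
side D [ 0.4706 -0.3446  0.4706 -0.3445  0.0609  0.0463  9.8658]
side P [5.70700e-01 2.82000e-01 5.70700e-01 2.83500e-01 7.70000e-02 4.06000e-02
 8.05377e+01]
```

View pics/end.png

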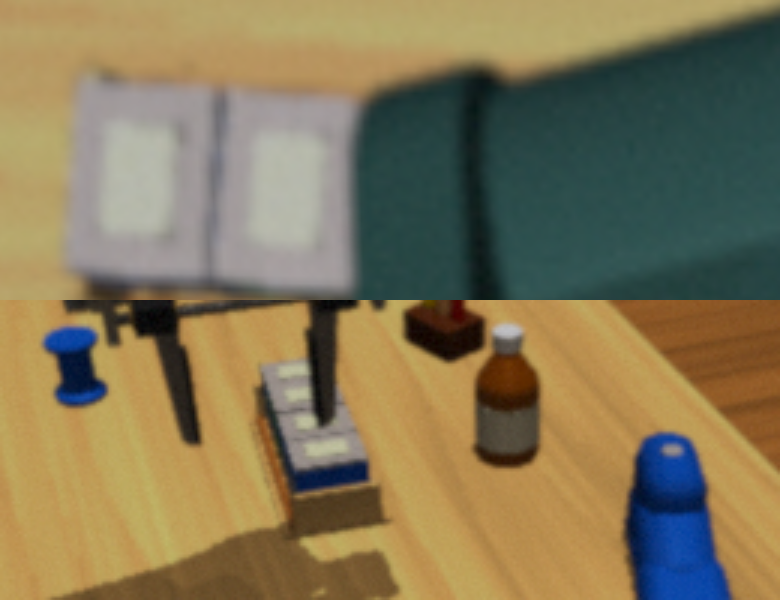

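The full tin sits level in the row between its neighbours. D is within 2 mm of where it stood, and A and B are untouched.

```bash
python3 -c "
from cell import job
print(job.hand_in())"
```

```text
the job is handed in; nothing more can be done
None
```

I found the full green tin on the second lift (about 0.5 kg), put it in the rack's empty place on the card, and handed the job in at about 17 s; the first tin I lifted was nearly empty and stands upright within 2 mm of where it was, and the other two green tins were not lifted.

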